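Empty the tumbling barrel into its tray

TASK

Keeping the steel catch tray on the bench, slide it in between the two pedestals, until it is centred under the tumbling barrel. Then turn the barrel slowly (it has a crank) until the open port faces straight down and all six ceramic cylinders have dropped into the tray, and leave it so, port down, to drain. Do not disturb the slide box, the lid or the jar.

Things in the scene. Friction and masses are not known exactly. Their poses are not given: they have to be found in the camera images.
- stand: Fixed stand: two grey bearing pedestals bolted to the bench. Origin: on the bench, midway between them, below the barrel's axis. Own x: along that axis (165 mm up), from crank end (-x, nearest the robot) to plain end; y level, z up. Pedestals: plates 56 mm wide in y, x = -64 to -72 and 64 to 72 (passage along y 128 mm wide); feet out to x = -98 and 98, y = -48 to 48, 8 mm high.
- barrel (a joint): Barrel angle about the stand's x axis, rad: 0 = port straight up, growing as the port goes over towards the stand's -y side; pi or -pi = port straight down. Clear drum, 118 mm across, 98 mm long, steel end plates (radius 62 mm, x = -53 and 53). Turns all the way round either way, stays where it is left, needs about 3 to 7 N at the crank handle.
- port (a point): Centre of the mouth of the barrel's side port: an open rectangle in a raised steel frame, 98 mm along the barrel by about 60 mm, its lid off. 70 mm from the barrel's axis; own z points out of the port, x along the barrel.
- handle (a point): Middle of the crank handle: black sleeve 20 mm across, free to spin, parallel to the barrel's axis and 80 mm from it, spanning stand x = -87 to -177 (this point -132); crank arm at x = -80 to -87. Fixed to the barrel: at joint 0 it is 60 degrees from straight up, towards the stand's +y; at joint pi it is on the -y side, 30 degrees below the axis' level. Own x along the barrel.
- tray: Loose open steel catch tray, 104 mm (own x) by 200 mm (own y), 35 mm high, walls about 3 mm, about 0.35 kg. Origin: centre of its underside. It starts on the bench at the +y or the -y side of the stand, its long side only roughly in line with the passage between the pedestals.
- slide_box: Bystander: closed slide box, 87 x 127 mm, 40 mm high, at the side of the stand where the tray is not. Origin: centre of its underside.
- port_lid: Bystander: the port's lid, steel plate 112 x 92 mm with a bail handle, 34 mm high, lying beyond the barrel. Origin: centre of its underside.
- reagent: Bystander: glass jar with a blue cap, 64 mm across, 125 mm high, beyond the barrel. Origin: centre of its underside.
- media0: One of six alike white ceramic tumbling cylinders, 20 mm in diameter, 20 mm long (along own x), 22 g, loose inside the barrel at the start. Origin at its centre.
- media1: One of six alike white ceramic tumbling cylinders, 20 mm in diameter, 20 mm long (along own x), 22 g, loose inside the barrel at the start. Origin at its centre.
- media2: One of six alike white ceramic tumbling cylinders, 20 mm in diameter, 20 mm long (along own x), 22 g, loose inside the barrel at the start. Origin at its centre.
- media3: One of six alike white ceramic tumbling cylinders, 20 mm in diameter, 20 mm long (along own x), 22 g, loose inside the barrel at the start. Origin at its centre.
- media4: One of six alike white ceramic tumbling cylinders, 20 mm in diameter, 20 mm long (along own x), 22 g, loose inside the barrel at the start. Origin at its centre.
- media5: One of six alike white ceramic tumbling cylinders, 20 mm in diameter, 20 mm long (along own x), 22 g, loose inside the barrel at the start. Origin at its centre.
Things that resemble listed ones, but are neither listed nor needed, are in the scene too. Leave any brown look-alike of the tray alone.

How it is judged:
By the outcome, as a careful person would: the job done as asked, in the order asked, and still so for the second after the job is handed in, with the robot touching nothing.
It also fails if it takes over 70 s, if anything falls off the work surface, if the arm or the gripper's body presses on something with over 40 N, if the wrist force passes 120 N, or if a joint passes its speed limit or range.

ROBOT

A 6-joint arm with a two-finger parallel gripper is mounted at the origin on the work surface. World frame = base frame: x ahead of the robot, y to its left, z up, the work surface at z = 0. Lengths are in m, angles in rad, forces in N, time in s.
With the tool pointing down it reaches from about 0.375 to 0.9 m from the base axis. Payload 3.1 kg.
Tool frame: the origin (TCP) lies midway between the tips of the shut fingers; the grasp point (between the pads) lies 19 mm behind it; z points along the fingers, y is the line along which they close (so a half turn about z gives the same grasp; the last joint's range is limited). The gripper opens to 85 mm and grips with 20 to 120 N. Pads are 22 mm wide; open, the fingers measure 114 mm over their backs; the gripper's body (76 mm by 85 mm) begins 54 mm behind the grasp point. The pads swing forward as they close: fully open they stand 13 mm farther back than shut.
Start: joints at [1.137, 0.527, 1.433, -0, 1.181, -0.178], TCP at [0.158, 0.605, 0.204] pointing down, gripper open.
Joint ranges: [-3.08, 3.08], [-0.75, 2.2], [0.22, 2.44], [-1.43, 4.57], [0, 2.65], [-2.85, 2.85]. Speed limits (rad/s): [2.79, 2.79, 3.14, 3.14, 3.14, 3.14].

INTERFACE

Orientations are given as a unit quaternion [x, y, z, w].
In Python, from station import manip gives the robot as it stands.
- The arm moves only by the tool step_arm, never from a script. Its argument "targets" is text: rows parted by semicolons, each of 4 numbers parted by spaces: the shift along the tool's x, y, z in mm, then the turn about the tool's z in degrees. A call has 1 to 12 rows; each row is the pose to reach, as a shift and turn from the pose commanded when the call began, along the tool's axes at that moment; what a row does not reach only later rows make up. A row lasts 1/10 s, in which the tool goes at most 50 mm and 8.59 degrees, less where a joint would pass 70% of its speed; a pose out of reach is approached as far as the arm can. A call with a gripper value outside its range is refused whole. "gripper" is the closure, from 0 (fully open) to 1 (shut), set as the call begins (left out, the last holds). The fingers move at their own pace and stop on an object; "squeeze" is the grip in N (left out, the last holds). Time passes only in rows, so rows that repeat a pose let the fingers close. It gives the time, the measured TCP pose, the force, the opening and the grip force at its end, in the units of the state.
- manip.sense(): the state, without advancing time (a new reading comes with each control period).
- manip.snapshot(name): name is "side" or "top"; returns the picture (384x512x3 uint8, red, green, blue); there is no depth.
- manip.get_calibration(name): a dict with "fov_y" (degrees; the focal length in pixels is half the picture's height over the tangent of half this angle, whatever the lens; pixels are square), "cx", "cy" (the principal point, pixels), "k1" (the pictures are not rectified: a ray, as slopes to the right and down, at radius r is drawn at 1 + k1 r^2 times it, then the intrinsics apply), "extrinsics" (4x4, takes a point from camera to world coordinates). Camera axes: x right, y down, z forward; pixel columns grow to the right and rows downward; lengths in m; the calibration is good to about 2 mm. A picture is of the moment at which its call begins. get_calibration takes no time and is no camera call.
- manip.sign_off(): hands the job in; it is judged then, once.
Trained networks look in the newest picture that a camera, given by its name, has taken for a name from the list of things; names that differ only in an ending like _2 or _b are one class to them, and where a whole thing is asked for, a point or a joint stands for the part that bears it (a point fixed in the world has none). Each returns a list of dicts, best first, with "p" (0 to 1); they miss things now and then, are a little off and sometimes report something else, mostly with a low value. They report only what shows in the picture. A call takes as long as a camera call. They do not tell look-alikes from the thing itself.
- manip.recognise(camera, query): "position" ([column, row] in pixels, amid what is visible of it).
- manip.masks_of(camera, query): "pixels" (384x512 bool, what is visible of it) and "position" ([column, row] in pixels, amid what is visible of it).
- manip.mark_of(camera, query): "position" ([column, row] in pixels: a listed point, or the origin of a listed thing).
The state is a dict: "t": time; "q": joint angles; "qd": joint speeds; "tau": joint torques, N m; "tcp_pos": TCP position; "tool_rot": TCP orientation; "force": force on the tool from outside, world axes, zero at the start; "ft_torque": the same for the moment, N m; "finger_gap": opening from 0.0 (shut) to 1.0 (fully open); "gripper_force": force on a finger pad.
Only numpy, scipy, OpenCV 4.12 (cv2) and the standard library are available. Lean on these libraries where they do the work, as an engineer would, in place of code of your own. Each camera call takes 0.05 s, during which the arm holds its last target. There are 200 camera calls.

## Working session

There is one attempt and no reset: what is moved stays moved. The work goes in short steps, Python scripts to look and compute and a tool call to move; the robot and the scene stay as the last step left them, time stands still between calls to the robot, and variables do not carry over. Pictures are saved under pics/ and viewed, at most 10 in all, crops included, and the job is handed in when it is done.

Besides the shell and the picture viewer there is one more tool, called after ">>>" by a JSON object that holds its "name" and its "arguments". step_arm: Moves the arm, as the interface text tells. Its arguments: {"type":"object","properties":{"targets":{"type":"string"},"gripper":{"type":"number"},"squeeze":{"type":"number"}},"required":["targets"]}

```bash
mkdir -p pics
cat > h.py <<'E'
import numpy as np, cv2
from station import manip
def cal(n):
    c=manip.get_calibration(n); f=192/np.tan(np.radians(c["fov_y"])/2)
    return f,c["cx"],c["cy"],c["k1"],np.array(c["extrinsics"])
def ray(n,p):
    f,cx,cy,k,E=cal(n); d=np.array([(p[0]-cx)/f,(p[1]-cy)/f]); u=d.copy()
    for _ in range(30): u=d/(1+k*(u@u))
    return E[:3,3],E[:3,:3]@np.array([u[0],u[1],1])
def onz(n,p,z):
    o,d=ray(n,p); return o+d*(z-o[2])/d[2]
def proj(n,P):
    f,cx,cy,k,E=cal(n); c=E[:3,:3].T@(np.array(P)-E[:3,3]); u=c[:2]/c[2]
    u=u*(1+k*(u@u)); return np.array([u[0]*f+cx,u[1]*f+cy])
def tri(pa,pb):
    o1,d1=ray("top",pa);o2,d2=ray("side",pb)
    s=np.linalg.lstsq(np.stack([d1,-d2],1),o2-o1,rcond=None)[0]
    a=o1+d1*s[0];b=o2+d2*s[1]; return (a+b)/2,np.linalg.norm(a-b)
def save(n,name):
    im=manip.snapshot(n); cv2.imwrite("pics/"+name,im[:,:,::-1]); return im
E
python3 - <<'E'
from h import *
np.set_printoptions(precision=3,suppress=True)
a=save("top","top0.png");b=save("side","side0.png")
cv2.imwrite("pics/both0.png",cv2.resize(np.vstack([a,b])[:,:,::-1],(512,768))) 
for n in("top","side"):
    print(n,cal(n)[4][:3].tolist())
    for q in("stand","tray","port","handle","slide_box","port_lid","reagent"):
        print(n,q,[(np.round(r["position"],1).tolist(),round(r["p"],2)) for r in manip.mark_of(n,q)[:3]])
print(manip.sense())
E
```

```text
top [[0.024615081078300825, -0.9965193595196585, 0.07964460989946583, 0.4699230994487521], [-0.9996747746918666, -0.024005018724206753, 0.008608363422633571, -0.0014745054097589378], [-0.00666653045251644, -0.07983060302026976, -0.9967861516860804, 1.4571859518842885]]
top stand [([266.4, 188.4], 0.89)]
top tray [([209.2, 179.0], 0.75), ([222.9, 269.5], 0.71), ([187.4, 114.4], 0.58)]
top port [([283.3, 183.3], 0.65)]
top handle [([246.3, 227.9], 0.67)]
top slide_box [([325.7, 195.5], 0.94)]
top port_lid [([248.2, 127.2], 0.81)]
top reagent [([306.1, 135.2], 0.6)]
side [[0.8932170766903568, -0.26147812974099793, 0.3657764912837935, 0.2246342173455548], [-0.4491945981657001, -0.5545638457921098, 0.7004877971235618, -0.6096299288297745], [0.019684178608424, -0.7899924864246589, -0.6128004605947165, 0.7208251076426799]]
side stand []
side tray [([256.9, 207.4], 0.98), ([177.6, 242.9], 0.88), ([320.6, 214.8], 0.6)]
side port [([294.3, 191.4], 0.58)]
side handle [([224.9, 176.9], 0.85)]
side slide_box [([305.6, 296.5], 0.93)]
side port_lid [([322.3, 212.8], 0.91)]
side reagent [([352.7, 252.8], 0.78)]
{'t': 0.8, 'q': array([ 1.136,  0.527,  1.433, -0.   ,  1.181, -0.179]), 'qd': array([0.   , 0.002, 0.001, 0.002, 0.   , 0.   ]), 'tau': array([ -0.001, -44.225, -17.841,  -0.   ,   0.001,   0.   ]), 'tcp_pos': array([0.158, 0.605, 0.204]), 'tool_rot': array([0.128, 0.992, 0.   , 0.   ]), 'force': array([-0.156,  0.09 , -0.936]), 'ft_torque': array([-0.083, -0.055,  0.041]), 'gripper_force': 0.0, 'finger_gap': 1.001458408234946}
```

View pics/top0.png

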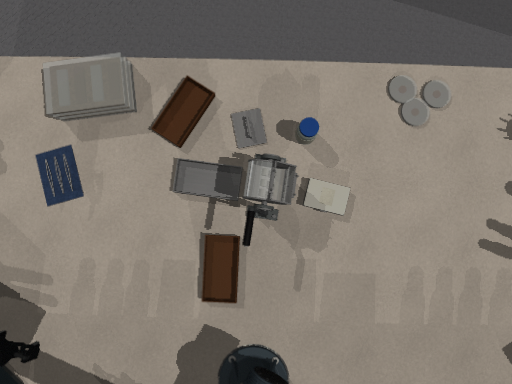

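View pics/side0.png

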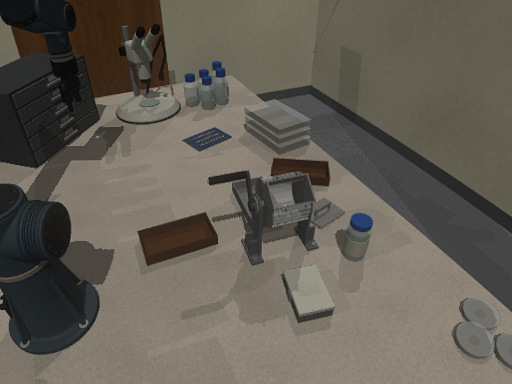

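Grey tray is at top (207,179), on the +y side. The brown look-alikes, at (182,112) and (221,268), are to be left alone. Slide box is at (327,196), lid (248,128), jar (308,130), crank handle (249,228).

Run:
```python
from h import *
np.set_printoptions(precision=4,suppress=True)
a=cv2.imread("pics/top0.png");b=cv2.imread("pics/side0.png")
c1=cv2.resize(a[145:260,160:320],None,fx=5,fy=5,interpolation=cv2.INTER_CUBIC)[:, :]
c2=cv2.resize(b[150:280,195:335],None,fx=4,fy=4,interpolation=cv2.INTER_CUBIC)
cv2.imwrite("pics/c1.png",c1);cv2.imwrite("pics/c2.png",c2)
def m(n,q,i=0): return manip.masks_of(n,q)
manip.snapshot("top")
for r in m("top","tray"):
    px=r["pixels"]; ys,xs=np.nonzero(px)
    P=np.array([onz("top",p,0.035)[:2] for p in zip(xs,ys)])
    rc=cv2.minAreaRect((P*1000).astype(np.float32)); print("tray",r["position"],r["p"],rc,px.sum())
print("f",cal("top")[0],cal("side")[0])
print("stand",onz("top",[266.4,188.4],0))
print("tray mark",onz("top",[209.2,179],0),onz("side",[256.9,207.4],0))
print("handle",tri([246.3,227.9],[224.9,176.9]),"port",tri([283.3,183.3],[294.3,191.4]))
for q,z in(("slide_box",0),("port_lid",0),("reagent",0)):
    print(q,onz("top",manip.mark_of("top",q)[0]["position"],z))
```

```text
tray [222.6, 266.9] 0.85 ((336.58001708984375, 108.55746459960938), (105.45765686035156, 200.3512420654297), 88.78614807128906) 2295Traceback (most recent call last):
  File "<stdin>", line 11, in <module>
  File "h.py", line 11, in onz
    o,d=ray(n,p); return o+d*(z-o[2])/d[2]
        ~~~^^^^^
  File "h.py", line 7, in ray
    f,cx,cy,k,E=cal(n); d=np.array([(p[0]-cx)/f,(p[1]-cy)/f]); u=d.copy()
                ~~~^^^
  File "h.py", line 4, in cal
    c=manip.get_calibration(n); f=192/np.tan(np.radians(c["fov_y"])/2)
ValueError: time passes only in moves, steps and waits
```

View pics/c1.png

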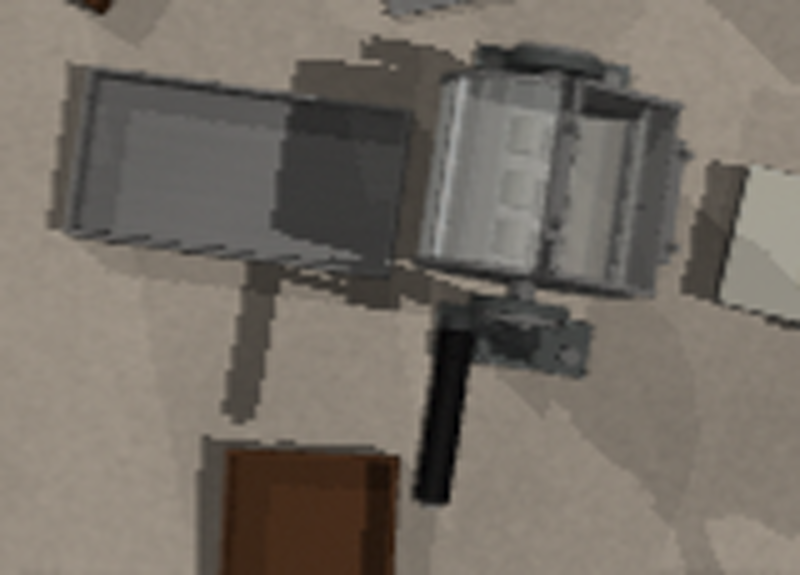

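View pics/c2.png

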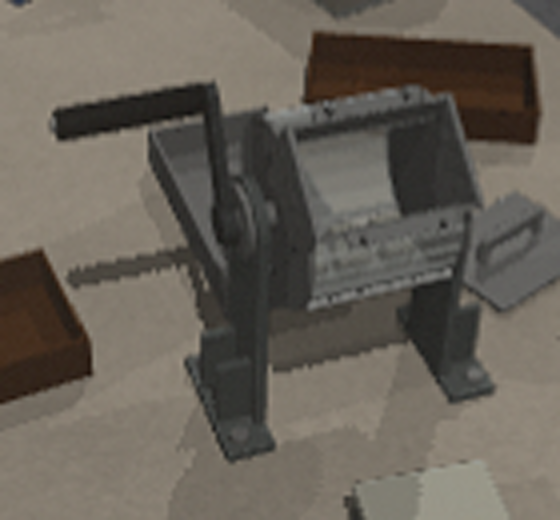

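```bash
python3 - <<'E'
from station import manip
import json,numpy as np
d={n:manip.get_calibration(n) for n in("top","side")}
json.dump({n:{k:np.array(v).tolist() for k,v in c.items()} for n,c in d.items()},open("cal.json","w"))
E
sed -i 's/c=manip.get_calibration(n)/c=CAL[n]/; s/^from station.*/from station import manip\nimport json; CAL=json.load(open("cal.json"))/' h.py
python3 - <<'E'
from h import *
np.set_printoptions(precision=4,suppress=True)
print("f",cal("top")[0],cal("side")[0])
def rect(q,z,n="top"):
  for r in manip.masks_of(n,q):
    ys,xs=np.nonzero(r["pixels"])
    P=np.array([onz(n,p,z)[:2] for p in zip(xs,ys)])
    print(q,np.round(r["position"]),round(r["p"],2),cv2.minAreaRect((P*1000).astype(np.float32)),len(xs))
rect("tray",.035);rect("handle",.24)
print("stand",onz("top",[266.4,188.4],0))
print("tray mark",onz("top",[209.2,179],0),onz("side",[256.9,207.4],0))
print("handle",tri([246.3,227.9],[224.9,176.9]),"port",tri([283.3,183.3],[294.3,191.4]))
for q in("slide_box","port_lid","reagent"):
    print(q,onz("top",manip.mark_of("top",q)[0]["position"],0))
# handle ends & tray corners by hand (crops)
T=lambda c:np.array(c)/5+[160,145]; S=lambda c:np.array(c)/4+[195,150]
print("h free end",tri(T((432,500)),S((57,124))),"h arm end",tri(T((458,330)),S((208,92))))
for c in((90,70),(412,108),(392,272),(68,234)): print("tray",onz("top",T(c),.035))
for c in((590,322),(586,375),(470,362)): print("near foot",onz("top",T(c),.008))
for c in((232,458),(272,446),(196,372)): print("near foot side",onz("side",S(c),.004))
for c in((455,400),(492,388)): print("far foot side",onz("side",S(c),.004))
E
```

```text
f 470.0974910486785 351.7254681959961
tray [223. 267.] 0.85 ((336.58001708984375, 108.55746459960938), (105.45765686035156, 200.3512420654297), 88.78614807128906) 2295
tray [210. 176.] 0.73 ((605.9755249023438, 156.57411193847656), (202.3229522705078, 105.54318237304688), 83.50932312011719) 2270
tray [182. 111.] 0.65 ((815.8147583007812, 236.5547332763672), (109.32625579833984, 202.91961669921875), 58.49235916137695) 2207
tray [265. 185.] 0.26 ((535.4783935546875, -28.754913330078125), (154.0240020751953, 273.479248046875), 82.79386138916016) 2455
handle [268. 186.] 0.83 ((525.6282958984375, -23.967697143554688), (131.4002227783203, 234.09361267089844), 82.07969665527344) 2408
stand [ 0.5843 -0.0252  0.    ]
tray mark [0.6094 0.1537 0.    ] [0.6041 0.145  0.    ]
handle (array([0.4609, 0.0287, 0.2368]), np.float64(0.0022422095461232675)) port (array([ 0.5867, -0.0689,  0.22  ]), np.float64(0.011665407152601634))
slide_box [ 0.5619 -0.2081  0.    ]
port_lid [0.7757 0.0338 0.    ]Traceback (most recent call last):
  File "<stdin>", line 14, in <module>
IndexError: list index out of range
```

Run:
```python
from h import *
np.set_printoptions(precision=4,suppress=True)
T=lambda c:np.array(c)/5+[160,145]; S=lambda c:np.array(c)/4+[195,150]
print("h free end",tri(T((432,500)),S((57,124))),"h arm end",tri(T((458,330)),S((208,92))))
for c in((90,70),(412,108),(392,272),(68,234)): print("tray",onz("top",T(c),.035))
# fit stand x,y,yaw,joint to picked points
from scipy.optimize import least_squares
def W(v,p):
    c,s=np.cos(v[2]),np.sin(v[2]); return [v[0]+c*p[0]-s*p[1],v[1]+s*p[0]+c*p[1],p[2]]
def cyl(x,r,a): return [x,r*np.sin(a),.165+r*np.cos(a)]  # a from up towards +y
def obs(v):
    a=np.pi/3-v[3]
    return [("top",(590,322),[-.098,-.048,.008]),("top",(586,375),[-.098,-.048,.008])][:0]+[
     ("side",(57,124),cyl(-.177,.08,a)),("side",(208,92),cyl(-.087,.08,a)),
     ("top",(432,500),cyl(-.177,.08,a)),("top",(458,330),cyl(-.087,.08,a)),
     ("top",(586,377),[-.098,-.048,.008]),("top",(592,322),[-.064,-.048,.008]),
     ("side",(232,460),[-.098,-.048,.0]),("side",(273,446),[-.064,-.048,.004]),
     ("side",(455,402),[.064,-.048,.004]),("side",(494,390),[.098,-.048,.004])]
def res(v):
    return np.concatenate([proj(n,W(v,P))-(T(c) if n=="top" else S(c)) for n,c,P in obs(v)])
r=least_squares(res,[.584,-.025,-.1,.7],loss="soft_l1"); print(r.x,np.degrees(r.x[2:])); print(res(r.x).reshape(-1,2))
```

```text
h free end (array([0.4189, 0.0265, 0.2392]), np.float64(0.0018915099849513525)) h arm end (array([0.5081, 0.0146, 0.2428]), np.float64(0.004859471693081953))
tray [0.6653 0.2476 0.035 ]
tray [0.6464 0.0499 0.035 ]
tray [0.5461 0.0594 0.035 ]
tray [0.5644 0.2572 0.035 ]
[ 0.5909 -0.026  -0.1364  0.6736] [-7.8147 38.592 ]
[[-0.2484 -0.2459]
 [-0.7957  1.0801]
 [-0.029  -0.5678]
 [ 0.3845 -1.0519]
 [-0.0808 -0.4854]
 [ 0.4506 -0.3977]
 [-1.5693  0.412 ]
 [ 0.3993 -0.1206]
 [-1.1858 -0.199 ]
 [ 0.17   -0.04  ]]
```

```bash
cat >> h.py <<'E'
ST=np.array([.5909,-.026]); SY=-0.1364
def s2w(x,y):
    c,s=np.cos(SY),np.sin(SY); return ST+[c*x-s*y,s*x+c*y]
def go(xyz,yd=None):
    "tool-frame shift (mm) and turn (deg) to world TCP xyz, tool y axis at yd deg in world (mod 180)"
    from scipy.spatial.transform import Rotation as R
    s=manip.sense(); M=R.from_quat(s["tool_rot"]).as_matrix()
    d=M.T@(np.array(xyz)-s["tcp_pos"])*1000; a=np.degrees(np.arctan2(M[1,1],M[0,1]))
    t=0 if yd is None else -((yd-a+90)%180-90)
    print("shift",np.round(d,1),"turn",round(t,1),"ang",round(a,1),"tcp",np.round(s["tcp_pos"],4),"t",s["t"],"F",np.round(s["force"],1),"q",np.round(s["q"],2))
E
python3 -c "
from h import *
go([.6155,.2515,.080],84.2)"
```

```text
shift [-531.9 -225.9  123.6] turn -8.9 ang 75.3 tcp [0.1581 0.6047 0.2036] t 1.15 F [-0.5 -0.3  0.9] q [ 1.14  0.53  1.43 -0.    1.18 -0.18]
```

>>> {"name": "step_arm", "arguments": {"targets": "-532 -226 80 -9;-532 -226 80 -9;-532 -226 80 -9;-532 -226 80 -9;-532 -226 80 -9;-532 -226 80 -9;-532 -226 80 -9;-532 -226 80 -9;-532 -226 80 -9;-532 -226 80 -9;-532 -226 80 -9;-532 -226 80 -9", "gripper": 0}}

```text
t: 2.35
tcp_pos: [0.6184, 0.2488, 0.1232]
tool_rot: [0.05, 0.999, -0.0, 0.001]
force: [0.7, 0.5, 0.3]
finger_gap: 0.998
gripper_force: 0.0
```

>>> {"name": "step_arm", "arguments": {"targets": "0 0 0 0;0 0 0 0;0 0 0 0;0 0 0 0"}}

```text
t: 2.75
tcp_pos: [0.6143, 0.2527, 0.1239]
tool_rot: [0.048, 0.999, 0.0, -0.0]
force: [-0.1, 0.5, -0.2]
finger_gap: 0.996
gripper_force: 0.0
```

```bash
python3 -c "
from h import *
go([.6155,.2515,.010],84.2)
im=save('side','s1.png');t=manip.snapshot('top')
cv2.imwrite('pics/s1.png',cv2.resize(np.hstack([im[100:300,150:400],t[100:300,130:380]])[:,:,::-1],(800,320)))"
```

```text
shift [ -1.4  -1.1 113.9] turn 0.3 ang 84.5 tcp [0.6143 0.2527 0.1239] t 2.75 F [-0.1  0.5 -0.2] q [ 0.22  0.67  1.4   0.    1.07 -1.25]
```

View pics/s1.png

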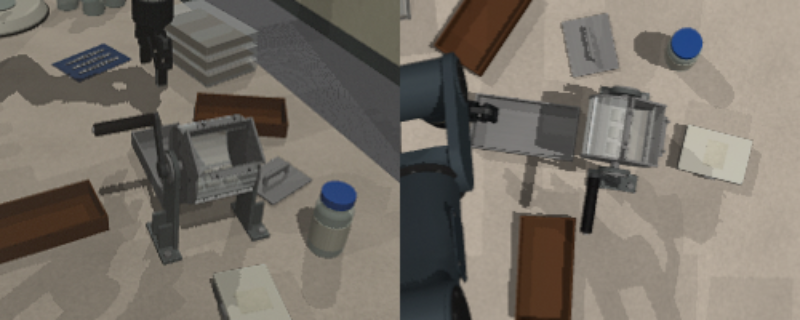

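The gripper hangs over the tray's far (+y) end wall; the barrel and crank are clear. Next: descend, grip the wall.

>>> {"name": "step_arm", "arguments": {"targets": "-1 -1 50 0;-1 -1 90 0;-1 -1 105 0;-1 -1 114 0;-1 -1 114 0;-1 -1 114 0"}}

```text
t: 3.45
tcp_pos: [0.6179, 0.2508, 0.0113]
tool_rot: [0.049, 0.999, 0.0, 0.002]
force: [0.8, -0.3, 1.0]
finger_gap: 0.996
gripper_force: 0.0
```

>>> {"name": "step_arm", "arguments": {"targets": "0 0 0 0;0 0 0 0;0 0 0 0;0 0 0 0;0 0 0 0;0 0 0 0;0 0 0 0", "gripper": 1, "squeeze": 40}}

```text
t: 4.15
tcp_pos: [0.6164, 0.2503, 0.0095]
tool_rot: [0.049, 0.999, -0.0, -0.0]
force: [-0.7, -0.4, 0.6]
finger_gap: -0.001
gripper_force: 0.0
```

```bash
python3 -c "
from h import *
im=save('top','t2.png');manip.snapshot('side')
print([(np.round(r['position']),round(r['p'],2)) for r in manip.mark_of('top','tray')])
go([*s2w(0,.148),.012],82.2)
cv2.imwrite('pics/t2c.png',cv2.resize(im[145:235,160:320][:,:,::-1],None,fx=5,fy=5,interpolation=cv2.INTER_CUBIC))"
```

```text
[(array([184., 114.]), 0.87), (array([226., 268.]), 0.81), (array([209., 178.]), 0.57)]
shift [  -7.4 -129.6   -2.5] turn 2.1 ang 84.3 tcp [0.6165 0.2503 0.0095] t 4.3 F [-0.4 -1.1 -0.1] q [ 0.22  0.82  1.45 -0.    0.87 -1.25]
```

View pics/t2c.png

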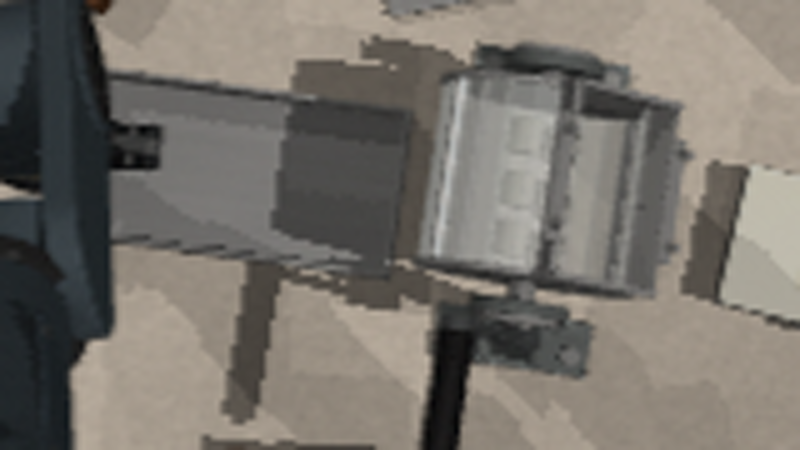

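Tray's front edge is unmoved at crop (409,110), and the fingers read shut with no force, so the grip is in doubt; checking from the side.

```bash
python3 -c "
from h import *
im=manip.snapshot('side')
print(proj('side',[.6155,.2515,.035]),proj('side',[.5644,.2572,.035]),proj('top',[.6165,.2503,.0095]))
cv2.imwrite('pics/s3.png',cv2.resize(im[90:240,190:350][:,:,::-1],None,fx=4,fy=4,interpolation=cv2.INTER_CUBIC)[:600])"
```

```text
[245.99701309 179.56099066] [231.09994918 182.5334915 ] [177.92851728 175.70242427]
```

View pics/s3.png

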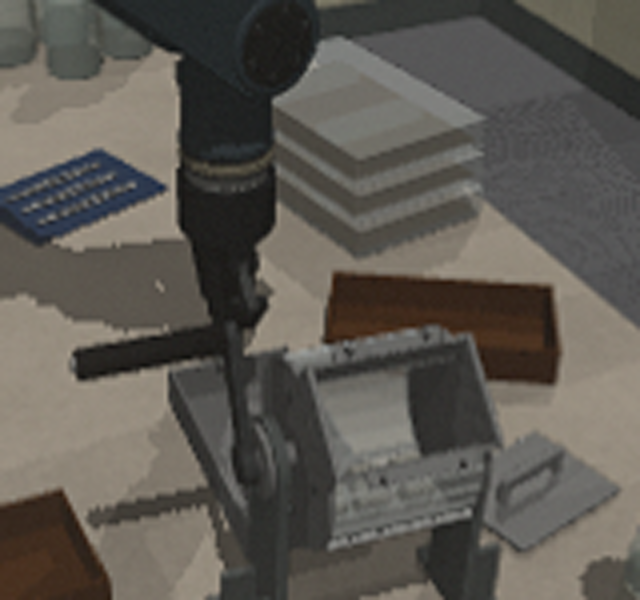

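The side view shows the fingers at the rear wall (crop ~(235,340)), partly hidden by the crank. A small test pull will tell whether the tray follows.

>>> {"name": "step_arm", "arguments": {"targets": "-2 -10 0 0;-4 -20 0 0;-4 -20 0 0;-4 -20 0 0"}}

```text
t: 4.75
tcp_pos: [0.6187, 0.2292, 0.0096]
tool_rot: [0.05, 0.999, 0.0, -0.0]
force: [-0.5, -0.3, -0.1]
finger_gap: -0.002
gripper_force: 0.0
```

```bash
python3 -c "
from h import *
go([*s2w(0,.148),.012],82.2)
b=cv2.imread('pics/t2.png').astype(int);im=save('top','t4.png')[:,:,::-1].astype(int)
d=abs(b-im).sum(2)[165:205,225:250]>45
print(d.sum(0)); print(manip.sense()['gripper_force'],manip.sense()['finger_gap'])
im=cv2.cvtColor(im.astype(np.uint8),cv2.COLOR_BGR2GRAY)
print(im[178,150:250].tolist());print(cv2.imread('pics/t2.png',0)[178,150:250].tolist())"
```

```text
shift [  -3.2 -108.8   -2.4] turn 2.1 ang 84.3 tcp [0.6187 0.2292 0.0096] t 4.75 F [-0.5 -0.3 -0.1] q [ 0.19  0.82  1.47  0.    0.86 -1.29]
[0 0 0 0 0 0 0 0 0 0 0 0 0 0 0 0 0 0 0 0 0 0 0 0 0]
0.0 -0.0008613173207226285
[33, 36, 36, 35, 51, 81, 81, 62, 71, 129, 160, 164, 168, 133, 65, 23, 24, 22, 22, 23, 23, 23, 24, 24, 26, 26, 46, 54, 52, 51, 52, 50, 54, 44, 36, 36, 37, 36, 36, 51, 62, 64, 65, 65, 65, 65, 53, 63, 69, 107, 118, 119, 119, 119, 120, 121, 120, 121, 121, 121, 121, 122, 121, 122, 122, 121, 87, 71, 76, 78, 78, 77, 77, 77, 77, 77, 77, 76, 77, 77, 77, 78, 78, 78, 78, 78, 77, 78, 78, 78, 71, 71, 78, 79, 79, 79, 112, 133, 123, 176]
[33, 41, 55, 62, 58, 42, 23, 25, 26, 24, 23, 23, 22, 22, 21, 22, 24, 24, 44, 52, 52, 52, 52, 53, 44, 37, 35, 35, 35, 35, 34, 28, 20, 13, 18, 22, 20, 17, 19, 28, 26, 56, 103, 116, 116, 117, 117, 117, 117, 117, 117, 118, 118, 118, 119, 120, 120, 120, 120, 120, 120, 120, 120, 120, 121, 120, 86, 75, 77, 77, 77, 76, 77, 76, 76, 76, 76, 76, 76, 76, 76, 75, 76, 76, 75, 76, 77, 77, 76, 76, 71, 70, 76, 77, 77, 78, 111, 133, 122, 174]
```

```bash
python3 -c "
from h import *
t=cv2.imread('pics/t4.png');s=manip.snapshot('side')[:,:,::-1]
print([proj(n,[.6187,.2292,z]) for n in('top','side') for z in(.0095,.1)])
cv2.imwrite('pics/b4.png',np.hstack([cv2.resize(t[140:220,140:240],(400,320),interpolation=2),cv2.resize(s[120:220,190:315],(400,320),interpolation=2)]))"
```

```text
[array([184.71968499, 175.15579684]), array([179.90863098, 171.86497321]), array([249.73639553, 189.11062013]), array([249.72266783, 166.42116994])]
```

View pics/b4.png

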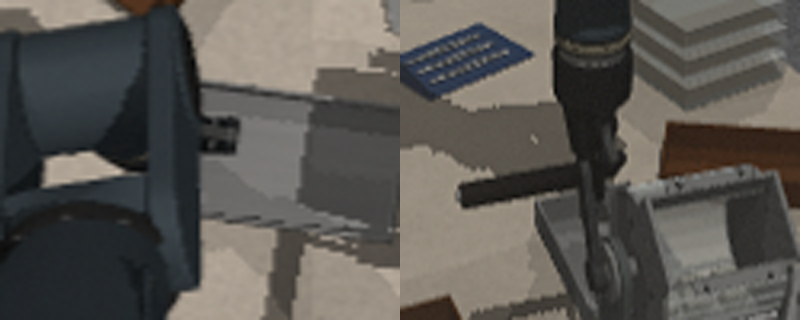

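The fingers slid freely 25 mm inside the tray and the tray stayed put (rear rim at right panel (537,205)–(615,185)), so the wall wasn't gripped. New plan: push the tray laterally from inside, then push it in from behind with two spread fingers.

```bash
python3 -c "
from h import *
for x in(.015,.038): go([*s2w(x,.188),.012],82.2)"
```

```text
shift [-19.8 -70.1  -2.3] turn 2.1 ang 84.3 tcp [0.6186 0.2299 0.0097] t 4.85 F [-0.5 -0.9  0.2] q [ 0.19  0.82  1.47  0.    0.86 -1.29]
shift [-42.8 -70.9  -2.3] turn 2.1 ang 84.3 tcp [0.6186 0.2299 0.0097] t 4.85 F [-0.5 -0.9  0.2] q [ 0.19  0.82  1.47  0.    0.86 -1.29]
```

>>> {"name": "step_arm", "arguments": {"targets": "-10 -35 -2 2;-20 -70 -2 2;-20 -70 -2 2;-20 -70 -2 2;-24 -70 -2 2;-28 -70 -2 2;-32 -71 -2 2;-32 -71 -2 2"}}

```text
t: 5.65
tcp_pos: [0.6443, 0.1568, 0.0117]
tool_rot: [0.066, 0.998, 0.0, 0.001]
force: [-0.8, 0.4, 0.4]
finger_gap: -0.002
gripper_force: 0.0
```

>>> {"name": "step_arm", "arguments": {"targets": "-2 0 0 0;-4 0 0 0;-6 0 0 0;-8 0 0 0;-10 0 0 0;-11 0 0 0;-11 0 0 0"}}

```text
t: 6.35
tcp_pos: [0.6545, 0.1547, 0.0116]
tool_rot: [0.067, 0.998, 0.0, 0.0]
force: [0.8, 0.3, 0.2]
finger_gap: -0.004
gripper_force: 0.0
```

```bash
python3 -c "
from h import *
go([*s2w(.038,.188),.012],82.2)
manip.snapshot('top')
for r in manip.masks_of('top','tray'):
    ys,xs=np.nonzero(r['pixels']);P=np.array([onz('top',p,.035)[:2] for p in zip(xs,ys)])
    print(np.round(r['position']),r['p'],cv2.minAreaRect((P*1000).astype(np.float32)))"
```

```text
shift [ 0.4  0.4 -0.4] turn 0.1 ang 82.3 tcp [0.6545 0.1547 0.0116] t 6.35 F [0.8 0.3 0.2] q [ 0.07  0.83  1.43  0.    0.88 -1.37]
[226. 274.] 0.97 ((337.6930236816406, 105.96333312988281), (103.78782653808594, 201.5664825439453), 86.48932647705078)
[230. 178.] 0.95 ((603.9540405273438, 150.11410522460938), (194.3306884765625, 104.38633728027344), 84.17845916748047)
[187. 108.] 0.8 ((816.4659423828125, 236.5357208251953), (112.7431640625, 202.20492553710938), 56.99116134643555)
```

```bash
python3 -c "
from h import *
a=cv2.imread('pics/t4.png',0);b=cv2.cvtColor(save('top','t5.png'),cv2.COLOR_RGB2GRAY)
for c in (222,236): print(a[157:204,c].tolist());print(b[157:204,c].tolist())
cv2.imwrite('pics/t5c.png',cv2.resize(cv2.imread('pics/t5.png')[145:235,160:320],None,fx=5,fy=5,interpolation=cv2.INTER_CUBIC))"
```

```text
[91, 91, 91, 90, 89, 91, 94, 125, 67, 58, 62, 63, 63, 62, 61, 76, 77, 78, 78, 77, 76, 76, 77, 78, 77, 76, 72, 70, 69, 69, 70, 70, 69, 68, 68, 70, 86, 117, 107, 105, 87, 86, 150, 80, 79, 106, 152]
[94, 35, 14, 34, 62, 62, 52, 23, 23, 19, 53, 65, 66, 64, 64, 76, 66, 65, 66, 64, 64, 65, 65, 65, 64, 64, 59, 58, 58, 57, 58, 58, 57, 57, 61, 71, 88, 126, 124, 124, 105, 94, 155, 83, 83, 109, 155]
[113, 92, 92, 89, 89, 88, 90, 91, 90, 74, 53, 57, 62, 63, 63, 61, 61, 76, 76, 76, 76, 77, 76, 76, 75, 78, 76, 75, 69, 71, 71, 70, 70, 69, 69, 69, 69, 70, 69, 71, 71, 71, 74, 60, 79, 79, 80]
[117, 94, 95, 92, 91, 90, 93, 95, 93, 76, 54, 59, 64, 65, 65, 63, 64, 78, 80, 79, 80, 80, 76, 64, 63, 65, 65, 63, 57, 58, 58, 57, 59, 57, 56, 57, 56, 57, 57, 58, 59, 60, 63, 59, 82, 81, 83]
```

View pics/t5c.png

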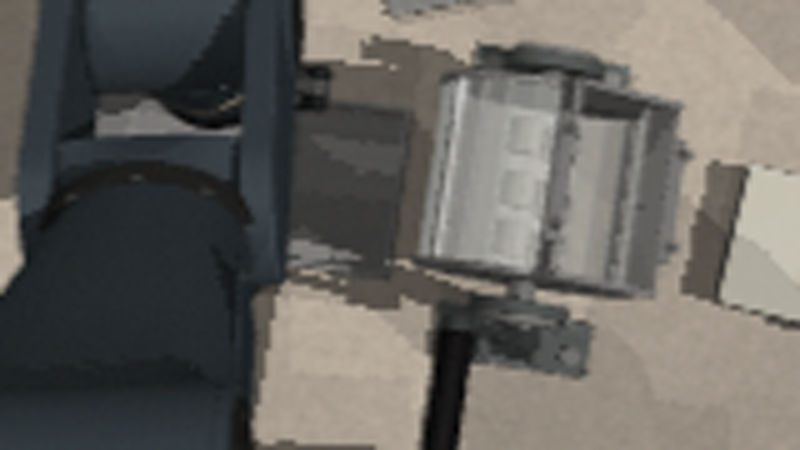

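```bash
python3 -c "
from h import *
for z in(.124,.137,.15): print(proj('side',[.6143,.2527,z]),proj('side',[.6143,.2527+.04,z]),proj('side',[.6143,.2527-.04,z]))
b=manip.snapshot('side');cv2.imwrite('pics/s5.png',b[:,:,::-1])
print('now',[proj('side',[.6545,.1547,z]) for z in(.0116,.05,.1)])
print('rim',[proj('side',[*p,.035]) for p in((.6653,.2476),(.6464,.0499),(.5461,.0594),(.5644,.2572))])
cv2.imwrite('pics/s5c.png',cv2.resize(b[110:230,210:330][:,:,::-1],None,fx=5,fy=5,interpolation=2))"
```

```text
[245.30508238 156.69811329] [240.17733735 150.72894249] [250.70501017 162.98589483]
[245.27364588 153.19182184] [240.11247293 147.27207549] [250.7111207 159.4306675]
[245.24211148 149.63699233] [240.04716755 143.76895827] [250.71755406 155.8244831 ]
now [array([269.74752522, 198.49450434]), array([270.1661043 , 188.98800514]), array([270.73640612, 175.98739975])]
rim [array([259.95320215, 176.47858053]), array([284.1326233 , 213.29907248]), array([252.03942201, 221.28210994]), array([231.09994918, 182.5334915 ])]
```

View pics/s5c.png

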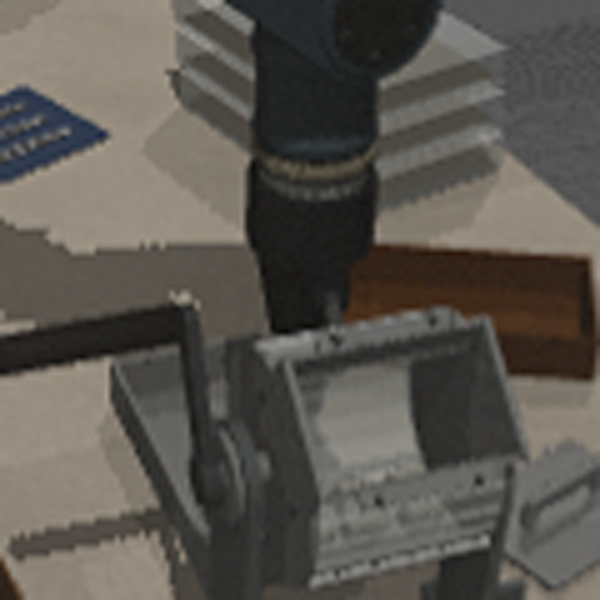

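The tray hasn't moved (rear-left rim corner still at crop (112,362)), though the fingers should have overlapped its far wall. I suspect the tips are higher than reported, so I'll probe downwards gently.

>>> {"name": "step_arm", "arguments": {"targets": "20 15 0 0;40 30 0 0;40 30 0 0;40 30 2 0;40 30 4 0;40 30 6 0;40 30 6 0;40 30 6 0"}}

```text
t: 7.35
tcp_pos: [0.619, 0.1893, 0.0054]
tool_rot: [0.067, 0.998, -0.0, -0.0]
force: [-0.1, 0.3, -0.2]
finger_gap: -0.002
gripper_force: 0.0
```

>>> {"name": "step_arm", "arguments": {"targets": "0 0 1 0;0 0 2 0;0 0 3 0;0 0 3 0"}}

```text
t: 7.75
tcp_pos: [0.6184, 0.1898, 0.0024]
tool_rot: [0.067, 0.998, -0.0, -0.0]
force: [0.1, -0.3, 0.0]
finger_gap: 0.0
gripper_force: 0.0
```

>>> {"name": "step_arm", "arguments": {"targets": "0 0 2 0;0 0 4 0;0 0 6 0;0 0 6 0"}}

```text
t: 8.15
tcp_pos: [0.6183, 0.1898, -0.0038]
tool_rot: [0.067, 0.998, -0.0, -0.0]
force: [0.9, 0.1, -0.0]
finger_gap: 0.004
gripper_force: 0.0
```

```bash
python3 -c "
from h import *
go([.6,.2,.01]); s=manip.sense(); print(s['tau'],s['ft_torque'])
b=manip.snapshot('side').astype(int);a=cv2.imread('pics/side0.png')[:,:,::-1].astype(int)
d=abs(a-b).sum(2)>60
p=s['tcp_pos'];print('pred',[proj('side',[p[0],p[1],z]) for z in(0,.03,.06)])
for r in range(160,205,2): 
    c=np.nonzero(d[r,225:300])[0]+225; print(r,c.min() if len(c) else '',c.max() if len(c) else '',len(c))"
```

```text
shift [ 19.5   7.7 -13.8] turn 0 ang 82.3 tcp [ 0.6183  0.1898 -0.0038] t 8.15 F [ 0.9  0.1 -0. ] q [ 0.13  0.83  1.51  0.    0.81 -1.31]
[-1.52883242e-02 -5.00390375e+01 -1.15674001e+01 -1.69053478e-04
 -2.46647577e-02 -3.75904585e-05] [ 0.05241894 -0.02220008 -0.05398675]
pred [array([254.77624558, 198.12252112]), array([254.85173699, 190.84472364]), array([254.93034403, 183.32567257])]
160 225 267 43
162 225 265 41
164 225 263 39
166 225 263 39
168 225 263 39
170 225 263 39
172 225 265 28
174 250 264 15
176 250 262 13
178 250 257 8
180 235 256 13
182 251 255 5
184 252 255 4
186 252 255 4
188 252 254 3
190 252 255 4
192 252 255 3
194   0
196   0
198   0
200   0
202   0
204   0
```

Reported TCP is below the bench with no contact; the image puts the real tip (side row ~192) about 25–30 mm higher. Probing on to calibrate this offset.

>>> {"name": "step_arm", "arguments": {"targets": "0 0 2 0;0 0 4 0;0 0 6 0;0 0 8 0;0 0 10 0;0 0 12 0;0 0 12 0"}}

```text
t: 8.9
tcp_pos: [0.6183, 0.1897, -0.0158]
tool_rot: [0.067, 0.998, -0.0, -0.0]
force: [-0.1, 0.1, -0.5]
finger_gap: -0.004
gripper_force: 0.0
```

>>> {"name": "step_arm", "arguments": {"targets": "0 0 1 0;0 0 2 0;0 0 3 0;0 0 4 0;0 0 4 0"}}

```text
t: 9.4
tcp_pos: [0.6185, 0.1898, -0.0196]
tool_rot: [0.067, 0.998, -0.0, -0.0]
force: [-0.0, 0.0, -0.1]
finger_gap: 0.003
gripper_force: 0.0
```

>>> {"name": "step_arm", "arguments": {"targets": "0 0 1 0;0 0 2 0;0 0 3 0;0 0 4 0;0 0 5 0;0 0 5 0"}}

```text
t: 10.0
tcp_pos: [0.6186, 0.1898, -0.0245]
tool_rot: [0.067, 0.998, -0.0, -0.0]
force: [0.4, -1.1, -0.1]
finger_gap: 0.001
gripper_force: 0.0
```

>>> {"name": "step_arm", "arguments": {"targets": "0 0 1 0;0 0 2 0;0 0 3 0;0 0 3 0"}}

```text
t: 10.4
tcp_pos: [0.6187, 0.1898, -0.0246]
tool_rot: [0.067, 0.998, -0.0, 0.0]
force: [-4.9, -1.6, 14.3]
finger_gap: -0.004
gripper_force: 7.5
```

Floor found at reported z = −0.0246, so real tip z ≈ reported + 0.028. Redoing the lateral push at the true height.

>>> {"name": "step_arm", "arguments": {"targets": "0 0 -10 0;-10 -15 -10 0;-20 -30 -10 0;-23 -30 -10 0;-26 -30 -10 0;-28 -30 -10 0;-30 -30 -10 0;-32 -30 -10 0;-34 -30 -10 0;-36 -30 -10 0;-38 -30 -10 0;-38 -30 -10 0"}}

```text
t: 11.6
tcp_pos: [0.6528, 0.155, -0.0176]
tool_rot: [0.067, 0.998, 0.0, 0.0]
force: [-1.2, -0.3, -0.7]
finger_gap: -0.001
gripper_force: 0.8
```

```bash
python3 -c "
from h import *
go([*s2w(.038,.188),-.016],82.2)
a=cv2.imread('pics/t4.png',0);b=cv2.cvtColor(save('top','t6.png'),cv2.COLOR_RGB2GRAY)
for c in (230,236): print(a[157:204,c].tolist());print(b[157:204,c].tolist())
print(b[180,225:252].tolist())"
```

```text
shift [-1.3  0.2 -1.6] turn 0.2 ang 82.4 tcp [ 0.6528  0.155  -0.0176] t 11.6 F [-1.2 -0.3 -0.7] q [ 0.07  0.87  1.44 -0.    0.83 -1.37]
[161, 91, 90, 90, 90, 90, 92, 90, 78, 57, 57, 62, 62, 64, 62, 62, 76, 78, 77, 77, 77, 76, 77, 77, 78, 78, 75, 69, 70, 70, 69, 70, 70, 69, 68, 68, 69, 69, 87, 120, 70, 79, 77, 72, 77, 78, 78]
[166, 95, 92, 93, 93, 94, 81, 59, 59, 65, 65, 66, 64, 63, 79, 80, 79, 64, 64, 64, 64, 64, 65, 65, 63, 57, 58, 57, 57, 57, 57, 57, 56, 57, 56, 56, 58, 58, 74, 76, 97, 74, 81, 82, 81, 81, 81]
[113, 92, 92, 89, 89, 88, 90, 91, 90, 74, 53, 57, 62, 63, 63, 61, 61, 76, 76, 76, 76, 77, 76, 76, 75, 78, 76, 75, 69, 71, 71, 70, 70, 69, 69, 69, 69, 70, 69, 71, 71, 71, 74, 60, 79, 79, 80]
[116, 94, 95, 94, 91, 91, 93, 75, 54, 58, 62, 65, 65, 63, 64, 77, 80, 79, 78, 80, 64, 64, 63, 65, 65, 63, 57, 58, 58, 58, 57, 58, 57, 56, 58, 57, 57, 58, 59, 60, 89, 59, 76, 82, 82, 82, 82]
[63, 64, 65, 64, 64, 65, 65, 65, 65, 65, 64, 65, 64, 64, 65, 60, 77, 83, 83, 82, 90, 128, 138, 101, 168, 157, 140]
```

```bash
python3 -c "
from h import *
c,s=np.cos(SY),np.sin(SY)
def st(p): d=onz('top',p,.035)[:2]-ST; return np.round([c*d[0]+s*d[1],-s*d[0]+c*d[1]],4)
for p in((230,163),(236,163.8),(230,197.5),(236,198.3),(240.5,180)): print(p,st(p))
for p in((-.0,.30,.1),(0,.30,-.015)): go([*s2w(p[0],p[1]),p[2]],-7.8)"
```

```text
(230, 163) [0.0496 0.1219]
(236, 163.8) [0.0501 0.1034]
(230, 197.5) [-0.0544  0.1046]
(236, 198.3) [-0.0538  0.0862]
(240.5, 180) [0.0033 0.0818]
shift [  36.3  112.4 -117.6] turn -89.9 ang 82.3 tcp [ 0.6528  0.155  -0.0176] t 11.65 F [-0.7  0.3 -2.2] q [ 0.07  0.87  1.44 -0.    0.83 -1.37]
shift [ 36.4 112.4  -2.6] turn -89.9 ang 82.3 tcp [ 0.6528  0.155  -0.0176] t 11.65 F [-0.7  0.3 -2.2] q [ 0.07  0.87  1.44 -0.    0.83 -1.37]
```

>>> {"name": "step_arm", "arguments": {"targets": "-2 0 0 0;-3 0 0 0;0 0 0 0;0 0 -50 0;0 0 -100 0;36 40 -120 8;36 90 -120 17;36 124 -120 26;36 124 -120 35;36 124 -120 43;36 124 -120 52;36 124 -120 60"}}

```text
t: 12.85
tcp_pos: [0.6341, 0.2831, 0.1032]
tool_rot: [0.555, 0.832, 0.001, 0.001]
force: [1.1, 0.2, -0.2]
finger_gap: -0.003
gripper_force: 0.0
```

>>> {"name": "step_arm", "arguments": {"targets": "0 0 0 8;0 0 0 16;0 0 0 24;0 0 0 30;0 0 0 30;0 0 0 30", "gripper": 0.4}}

```text
t: 13.45
tcp_pos: [0.6337, 0.2827, 0.103]
tool_rot: [0.749, 0.663, 0.001, 0.0]
force: [-0.4, 0.7, -0.4]
finger_gap: 0.594
gripper_force: 0.0
```

```bash
python3 -c "
from h import *
go([*s2w(0,.315),-.012],-7.8);go([*s2w(0,.111),-.012],-7.8);print(manip.sense()['finger_gap'])
manip.snapshot('top')
for r in manip.masks_of('top','tray')[:3]:
    ys,xs=np.nonzero(r['pixels']);P=np.array([onz('top',p,.035)[:2] for p in zip(xs,ys)])
    print(np.round(r['position']),r['p'],cv2.minAreaRect((P*1000).astype(np.float32)))"
```

```text
shift [  3.3  -0.6 115. ] turn 0.9 ang -6.9 tcp [0.6337 0.2827 0.103 ] t 13.45 F [-0.4  0.7 -0.4] q [ 0.26  0.73  1.33 -0.    1.08  0.38]
shift [-200.7   -3.7  114.9] turn 0.9 ang -6.9 tcp [0.6337 0.2827 0.103 ] t 13.45 F [-0.4  0.7 -0.4] q [ 0.26  0.73  1.33 -0.    1.08  0.38]
0.5944329408048963
[182. 112.] 0.78 ((816.0941772460938, 236.64886474609375), (112.7300033569336, 204.0154571533203), 58.06621170043945)
[210. 176.] 0.7 ((617.1312255859375, 155.97952270507812), (203.0843048095703, 108.85388946533203), 82.75021362304688)
[222. 269.] 0.65 ((336.96112060546875, 108.71923065185547), (105.66258239746094, 200.79278564453125), 88.56615447998047)
```

>>> {"name": "step_arm", "arguments": {"targets": "3 0 40 1;3 0 80 1;3 0 108 1;3 -1 117 1;3 -1 117 1;-12 -1 117 1;-24 -1 117 1;-36 -1 117 1;-50 -2 117 1;-64 -2 117 1;-78 -2 117 1;-78 -2 117 1"}}

```text
t: 14.75
tcp_pos: [0.6218, 0.203, -0.0134]
tool_rot: [0.756, 0.655, -0.0, 0.001]
force: [0.0, -0.7, 0.5]
finger_gap: 0.602
gripper_force: 0.0
```

```bash
python3 -c "
from h import *
go([*s2w(0,.111),-.014],-7.8);save('top','t7.png');
for r in manip.masks_of('top','tray')[:3]:
    ys,xs=np.nonzero(r['pixels']);P=np.array([onz('top',p,.035)[:2] for p in zip(xs,ys)])
    print(np.round(r['position']),r['p'],cv2.minAreaRect((P*1000).astype(np.float32)))"
```

```text
shift [-120.1    1.2    0.8] turn -0.3 ang -8.1 tcp [ 0.6218  0.203  -0.0134] t 14.75 F [ 0.  -0.7  0.5] q [ 0.15  0.85  1.49 -0.    0.81  0.29]
[227. 176.] 0.96 ((607.1781616210938, 108.42083740234375), (141.21900939941406, 111.53800201416016), 84.94462585449219)
[220. 269.] 0.81 ((336.8600158691406, 108.60335540771484), (105.78702545166016, 200.69732666015625), 88.6369400024414)
[183. 113.] 0.75 ((816.4465942382812, 236.24856567382812), (111.5054931640625, 203.34642028808594), 58.36855697631836)
```

>>> {"name": "step_arm", "arguments": {"targets": "-14 0 0 0;-28 0 0 0;-42 0 0 0;-56 0 0 0;-70 1 0 0;-84 1 0 0;-84 1 0 0"}}

```text
t: 15.55
tcp_pos: [0.61, 0.1192, -0.0147]
tool_rot: [0.756, 0.655, -0.001, -0.0]
force: [0.0, 0.0, -0.3]
finger_gap: 0.6
gripper_force: 0.0
```

```bash
python3 -c "
from h import *
go([*s2w(0,.111),-.014],-7.8);b=cv2.cvtColor(save('top','t8.png'),cv2.COLOR_RGB2GRAY)
for c in(232,240): print(c,b[155:205,c].tolist())
for n in('side','top'):
  if n=='side': manip.snapshot(n)
  for r in manip.masks_of(n,'tray')[:4]:
    ys,xs=np.nonzero(r['pixels']);print(n,np.round(r['position']),r['p'],xs.min(),xs.max(),ys.min(),ys.max())
print([proj('top',[*s2w(x,y),.035]) for x in(-.052,.052) for y in(.1,.136)])"
```

```text
shift [-35.5   1.   -0.7] turn -0.4 ang -8.2 tcp [ 0.61    0.1192 -0.0147] t 15.55 F [ 0.   0.  -0.3] q [ 0.01  0.82  1.57 -0.    0.75  0.16]
232 [48, 51, 48, 50, 49, 50, 51, 51, 53, 41, 48, 47, 48, 47, 48, 47, 37, 46, 49, 51, 50, 50, 47, 48, 45, 42, 40, 45, 45, 48, 48, 49, 53, 53, 52, 66, 67, 67, 69, 66, 71, 97, 70, 79, 82, 81, 80, 82, 80, 80]
240 [92, 89, 91, 92, 90, 91, 92, 90, 88, 78, 57, 59, 61, 61, 61, 61, 65, 74, 78, 75, 62, 60, 61, 62, 62, 62, 62, 62, 63, 56, 56, 56, 56, 58, 58, 57, 56, 56, 58, 59, 57, 58, 59, 61, 72, 80, 81, 79, 78, 133]
side [308. 170.] 0.76 277 330 159 186
side [283. 245.] 0.68 250 307 213 265
side [174. 238.] 0.58 139 216 212 264
side [354. 236.] 0.54 342 373 213 260
top [228. 282.] 0.84 202 239 236 302
top [241. 180.] 0.81 232 247 164 198
top [184. 114.] 0.59 153 213 77 146
[array([231.61885239, 196.97418499]), array([219.92173749, 195.07758363]), array([237.21919623, 163.35750267]), array([225.58510998, 161.49431954])]
```

>>> {"name": "step_arm", "arguments": {"targets": "-7 0 0 0;-14 0 0 0;-20 1 0 0;-26 1 0 0;-31 1 0 0;-35 1 0 0;-35 1 0 0;-35 1 0 0"}}

```text
t: 16.55
tcp_pos: [0.607, 0.087, -0.0142]
tool_rot: [0.755, 0.656, -0.0, 0.0]
force: [0.8, -0.1, 1.1]
finger_gap: 0.599
gripper_force: 0.0
```

```bash
python3 -c "
from h import *
go([*s2w(0,.111),-.014],-7.8);b=cv2.cvtColor(save('side','s9.png'),cv2.COLOR_RGB2GRAY)
for x in(-.045,-.02,.0,.02,.045): print(x,[np.round(proj('side',[*s2w(x,-.1),z]),1) for z in(0,.035)])
for r in manip.masks_of('side','tray')[:4]:
    ys,xs=np.nonzero(r['pixels']);print(np.round(r['position']),r['p'],xs.min(),xs.max(),ys.min(),ys.max())
for x in(-.02,0.,.02,.04):
  out=[]
  for y in np.arange(-.07,-.135,-.003):
    c,w=proj('side',[*s2w(x,y),.035]); out.append(int(b[int(round(w)),int(round(c))]))
  print(x,out)
b=cv2.cvtColor(save('top','t9.png'),cv2.COLOR_RGB2GRAY)
for x in(-.03,0.,.03):
  print('top',x,[int(b[int(round(w)),int(round(c))]) for c,w in [proj('top',[*s2w(x,y),.035]) for y in np.arange(-.07,-.135,-.003)]])
"
```

```text
shift [-3.1 -0.6 -0.2] turn -0.3 ang -8.1 tcp [ 0.607   0.087  -0.0142] t 16.55 F [ 0.8 -0.1  1.1] q [-0.04  0.81  1.6  -0.    0.73  0.1 ]
-0.045 [array([277.2, 275.4]), array([277.9, 266.5])]
-0.02 [array([286.2, 273. ]), array([287.1, 264.1])]
0.0 [array([293.4, 271.1]), array([294.4, 262.2])]
0.02 [array([300.4, 269.2]), array([301.6, 260.3])]
0.045 [array([309.1, 266.9]), array([310.5, 258. ])]
[175. 239.] 0.97 138 217 213 264
[287. 251.] 0.57 262 313 222 274
[324. 214.] 0.51 311 343 198 226
-0.02 [89, 89, 87, 87, 89, 88, 87, 91, 91, 91, 72, 70, 72, 72, 70, 68, 91, 138, 136, 134, 136, 136]
0.0 [95, 94, 92, 96, 93, 96, 95, 95, 95, 96, 74, 71, 73, 72, 71, 67, 67, 156, 135, 144, 135, 162]
0.02 [94, 94, 94, 94, 95, 96, 94, 96, 104, 104, 76, 73, 71, 72, 72, 72, 78, 78, 167, 163, 162, 161]
0.04 [59, 57, 58, 56, 59, 55, 60, 57, 91, 89, 76, 70, 72, 69, 68, 69, 111, 111, 164, 162, 162, 162]
top -0.03 [89, 95, 100, 76, 58, 57, 56, 59, 108, 91, 80, 81, 82, 83, 83, 57, 127, 164, 170, 169, 168, 169]
top 0.0 [95, 96, 105, 116, 117, 80, 57, 77, 95, 95, 85, 82, 80, 79, 78, 75, 64, 87, 157, 168, 186, 190]
top 0.03 [95, 95, 101, 114, 117, 94, 68, 66, 121, 142, 98, 81, 78, 79, 78, 71, 84, 62, 175, 189, 190, 189]
```

Tray front edge sits at stand y ≈ −0.099, laterally within ~1.5 mm: centred. Now retreat, rise and go to the crank handle.

>>> {"name": "step_arm", "arguments": {"targets": "25 0 0 0;60 0 0 0;60 0 -50 0;60 0 -100 0;60 0 -150 0;60 0 -200 -8;60 0 -250 -16;60 0 -280 -24;60 0 -290 -32;60 0 -290 -40;60 0 -290 -48;60 0 -290 -56", "gripper": 0}}

```text
t: 17.9
tcp_pos: [0.615, 0.1469, 0.2759]
tool_rot: [0.356, 0.935, -0.0, 0.0]
force: [0.7, -0.1, 0.1]
finger_gap: 1.006
gripper_force: 0.0
```

```bash
python3 -c "
from h import *
go([*s2w(-.145,.029),.27],82.2)"
```

```text
shift [  39.5 -201.9    5.9] turn -33.9 ang 48.3 tcp [0.615  0.1469 0.2759] t 17.9 F [ 0.7 -0.1  0.1] q [ 0.06  0.47  1.33 -0.    1.35 -0.78]
```

>>> {"name": "step_arm", "arguments": {"targets": "8 -40 6 -8;16 -80 6 -16;24 -120 6 -24;32 -160 6 -32;39 -190 6 -34;39 -202 6 -34;39 -202 6 -34;39 -202 6 -34;39 -202 6 -34"}}

```text
t: 18.8
tcp_pos: [0.4525, 0.0233, 0.2698]
tool_rot: [0.07, 0.998, 0.0, 0.001]
force: [-0.5, -0.0, -0.1]
finger_gap: 1.0
gripper_force: 0.0
```

```bash
python3 -c "
from h import *
go([*s2w(-.145,.0292),.1925],82.2)
b=save('side','s10.png').astype(int);a=cv2.imread('pics/side0.png')[:,:,::-1].astype(int)
d=abs(a-b).sum(2)>60; p=manip.sense()['tcp_pos']
u=s2w(0,1)-s2w(0,0)
for o in(-.045,.045): print('finger',o,[np.round(proj('side',[*(p[:2]+u*o),z])) for z in(.27,.283,.298,.311,.33)])
for r in range(100,180,3):
    c=np.nonzero(d[r,180:270])[0]+180; print(r,c.tolist() if len(c)<14 else (c.min(),c.max(),len(c)))
print(manip.recognise('side','handle'))
manip.snapshot('top');print(manip.recognise('top','handle'))"
```

```text
shift [ 1.3 -0.9 77.3] turn -0.2 ang 82.0 tcp [0.4525 0.0233 0.2698] t 18.8 F [-0.5 -0.  -0.1] q [-0.2   0.21  1.76  0.    1.18 -1.63]
finger -0.045 [array([227., 178.]), array([227., 173.]), array([227., 168.]), array([226., 162.]), array([226., 155.])]
finger 0.045 [array([218., 157.]), array([217., 152.]), array([217., 147.]), array([217., 142.]), array([216., 135.])]
100 (np.int64(200), np.int64(237), 38)
103 (np.int64(200), np.int64(237), 38)
106 (np.int64(202), np.int64(235), 34)
109 (np.int64(206), np.int64(230), 25)
112 (np.int64(207), np.int64(227), 21)
115 (np.int64(208), np.int64(230), 23)
118 (np.int64(207), np.int64(231), 25)
121 (np.int64(209), np.int64(232), 24)
124 (np.int64(209), np.int64(233), 25)
127 (np.int64(210), np.int64(233), 24)
130 (np.int64(212), np.int64(233), 20)
133 (np.int64(212), np.int64(233), 22)
136 (np.int64(212), np.int64(234), 21)
139 (np.int64(212), np.int64(235), 20)
142 (np.int64(213), np.int64(235), 19)
145 (np.int64(220), np.int64(234), 15)
148 (np.int64(219), np.int64(234), 16)
151 [220, 221, 222, 223, 224, 225, 226, 227, 228, 229, 230, 231]
154 [220, 221, 222, 223, 224, 225, 226, 227, 228, 229, 230, 231]
157 [221, 222, 223, 224, 225, 226, 227, 228, 229, 230, 231]
160 [221, 222, 223, 224, 225, 226, 227, 228, 229, 230, 231]
163 [222, 223, 224, 225, 226, 227, 228, 229, 230]
166 []
169 (np.int64(181), np.int64(226), 46)
172 (np.int64(180), np.int64(227), 48)
175 (np.int64(180), np.int64(219), 40)
178 (np.int64(180), np.int64(261), 22)
[{'position': [277.0, 195.0], 'p': 0.7}]
[{'position': [268.7, 184.2], 'p': 0.94}]
```

>>> {"name": "step_arm", "arguments": {"targets": "1 -1 25 0;1 -1 45 0;1 -1 60 0;1 -1 70 0;1 -1 77 0;1 -1 77 0;1 -1 77 0"}}

```text
t: 19.7
tcp_pos: [0.4504, 0.0221, 0.1929]
tool_rot: [0.07, 0.998, -0.0, 0.0]
force: [-0.4, -0.2, 0.3]
finger_gap: 1.0
gripper_force: 0.0
```

>>> {"name": "step_arm", "arguments": {"targets": "0 0 0 0;0 0 0 0;0 0 0 0;0 0 0 0;0 0 0 0;0 0 0 0;0 0 0 0", "gripper": 1, "squeeze": 40}}

```text
t: 20.4
tcp_pos: [0.45, 0.0224, 0.193]
tool_rot: [0.07, 0.998, 0.0, 0.0]
force: [-0.2, 3.0, 4.5]
finger_gap: 0.218
gripper_force: 38.9
```

```bash
cat > arc.py <<'E'
import sys
from h import *
a,b,n=map(float,sys.argv[1:4]); th=np.radians(np.linspace(a,b,int(n)+1)); R=lambda v:("%g"%(round(v*2)/2))
print("; ".join(f"0 {R(80*(np.sin(t)-np.sin(th[0])))} {R(-80*(np.cos(t)-np.cos(th[0])))} 0" for t in th[1:]))
E
python3 -c "
from h import *
p=manip.sense()['tcp_pos'];d=p[:2]-ST;c,s=np.cos(SY),np.sin(SY);y=-s*d[0]+c*d[1];print('x',c*d[0]+s*d[1],'y',y,'th',np.degrees(np.arcsin(y/.08)))
go(p,82.2)"
for i in 0 1 2 3 4 5 6 7 8 9; do python3 arc.py $(python3 -c "print(21-14.1*$i,21-14.1*($i+1))") 12; done
```

```text
x -0.14616326160691484 y 0.028761667968343018 th 21.070772679771483
shift [0. 0. 0.] turn -0.2 ang 82.0 tcp [0.45   0.0224 0.193 ] t 20.4 F [-0.2  3.   4.5] q [-0.2   0.31  1.87  0.    0.96 -1.63]
0 -1.5 -0.5 0; 0 -3 -1 0; 0 -4.5 -1.5 0; 0 -6 -2 0; 0 -8 -2.5 0; 0 -9.5 -3 0; 0 -11 -3.5 0; 0 -12.5 -3.5 0; 0 -14 -4 0; 0 -16 -4.5 0; 0 -17.5 -4.5 0; 0 -19 -4.5 0
0 -1.5 0 0; 0 -3.5 -0.5 0; 0 -5 -0.5 0; 0 -6.5 -0.5 0; 0 -8 -0.5 0; 0 -10 -0.5 0; 0 -11.5 -0.5 0; 0 -13 -0.5 0; 0 -14.5 -0.5 0; 0 -16.5 -0.5 0; 0 -18 0 0; 0 -19.5 0 0
0 -1.5 0 0; 0 -3 0.5 0; 0 -5 1 0; 0 -6.5 1 0; 0 -8 1.5 0; 0 -9.5 2 0; 0 -11.5 2.5 0; 0 -13 2.5 0; 0 -14.5 3 0; 0 -16 3.5 0; 0 -17.5 4.5 0; 0 -19 5 0
0 -1.5 0.5 0; 0 -3 1.5 0; 0 -4.5 2 0; 0 -6 2.5 0; 0 -7.5 3.5 0; 0 -9 4 0; 0 -10.5 5 0; 0 -12 5.5 0; 0 -13 6.5 0; 0 -14.5 7.5 0; 0 -16 8.5 0; 0 -17.5 9.5 0
0 -1.5 1 0; 0 -2.5 2 0; 0 -4 3 0; 0 -5 4 0; 0 -6.5 5 0; 0 -7.5 6 0; 0 -9 7.5 0; 0 -10 8.5 0; 0 -11 9.5 0; 0 -12.5 11 0; 0 -13.5 12 0; 0 -14.5 13.5 0
0 -1 1.5 0; 0 -2 2.5 0; 0 -3 4 0; 0 -4 5 0; 0 -5 6.5 0; 0 -6 8 0; 0 -7 9 0; 0 -7.5 10.5 0; 0 -8.5 12 0; 0 -9.5 13.5 0; 0 -10 15 0; 0 -11 16.5 0
0 -0.5 1.5 0; 0 -1.5 3 0; 0 -2 4.5 0; 0 -2.5 6 0; 0 -3.5 7.5 0; 0 -4 9 0; 0 -4.5 10.5 0; 0 -5 12 0; 0 -5.5 14 0; 0 -5.5 15.5 0; 0 -6 17 0; 0 -6.5 18.5 0
0 -0.5 1.5 0; 0 -0.5 3 0; 0 -1 5 0; 0 -1 6.5 0; 0 -1.5 8 0; 0 -1.5 9.5 0; 0 -1.5 11.5 0; 0 -1.5 13 0; 0 -2 14.5 0; 0 -2 16.5 0; 0 -2 18 0; 0 -2 19.5 0
0 0 1.5 0; 0 0 3.5 0; 0 0.5 5 0; 0 0.5 6.5 0; 0 0.5 8 0; 0 1 10 0; 0 1 11.5 0; 0 1.5 13 0; 0 2 14.5 0; 0 2 16 0; 0 2.5 18 0; 0 3 19.5 0
0 0.5 1.5 0; 0 1 3 0; 0 1.5 4.5 0; 0 2 6 0; 0 2.5 8 0; 0 3.5 9.5 0; 0 4 11 0; 0 4.5 12.5 0; 0 5.5 13.5 0; 0 6 15 0; 0 7 16.5 0; 0 7.5 18 0
```

>>> {"name": "step_arm", "arguments": {"targets": "0 -1.5 -0.5 0; 0 -3 -1 0; 0 -4.5 -1.5 0; 0 -6 -2 0; 0 -8 -2.5 0; 0 -9.5 -3 0; 0 -11 -3.5 0; 0 -12.5 -3.5 0; 0 -14 -4 0; 0 -16 -4.5 0; 0 -17.5 -4.5 0; 0 -19 -4.5 0", "squeeze": 30}}

```text
t: 21.6
tcp_pos: [0.4478, 0.0038, 0.1978]
tool_rot: [0.07, 0.998, 0.001, 0.001]
force: [-0.7, 4.1, 9.5]
finger_gap: 0.223
gripper_force: 39.3
```

>>> {"name": "step_arm", "arguments": {"targets": "0 -1.5 0 0; 0 -3.5 -0.5 0; 0 -5 -0.5 0; 0 -6.5 -0.5 0; 0 -8 -0.5 0; 0 -10 -0.5 0; 0 -11.5 -0.5 0; 0 -13 -0.5 0; 0 -14.5 -0.5 0; 0 -16.5 -0.5 0; 0 -18 0 0; 0 -19.5 0 0"}}

```text
t: 22.8
tcp_pos: [0.4453, -0.0164, 0.1982]
tool_rot: [0.07, 0.998, -0.0, 0.001]
force: [-0.8, 2.0, 9.0]
finger_gap: 0.217
gripper_force: 39.4
```

>>> {"name": "step_arm", "arguments": {"targets": "0 -1.5 0 0; 0 -3 0.5 0; 0 -5 1 0; 0 -6.5 1 0; 0 -8 1.5 0; 0 -9.5 2 0; 0 -11.5 2.5 0; 0 -13 2.5 0; 0 -14.5 3 0; 0 -16 3.5 0; 0 -17.5 4.5 0; 0 -19 5 0"}}

```text
t: 24.0
tcp_pos: [0.4429, -0.0362, 0.1932]
tool_rot: [0.07, 0.998, -0.001, 0.001]
force: [-1.6, -0.3, 9.9]
finger_gap: 0.22
gripper_force: 39.4
```

>>> {"name": "step_arm", "arguments": {"targets": "0 -1.5 0.5 0; 0 -3 1.5 0; 0 -4.5 2 0; 0 -6 2.5 0; 0 -7.5 3.5 0; 0 -9 4 0; 0 -10.5 5 0; 0 -12 5.5 0; 0 -13 6.5 0; 0 -14.5 7.5 0; 0 -16 8.5 0; 0 -17.5 9.5 0"}}

```text
t: 25.2
tcp_pos: [0.4406, -0.054, 0.1835]
tool_rot: [0.07, 0.998, -0.002, 0.001]
force: [-0.4, -1.6, 7.6]
finger_gap: 0.222
gripper_force: 39.1
```

>>> {"name": "step_arm", "arguments": {"targets": "0 -1.5 1 0; 0 -2.5 2 0; 0 -4 3 0; 0 -5 4 0; 0 -6.5 5 0; 0 -7.5 6 0; 0 -9 7.5 0; 0 -10 8.5 0; 0 -11 9.5 0; 0 -12.5 11 0; 0 -13.5 12 0; 0 -14.5 13.5 0"}}

```text
t: 26.4
tcp_pos: [0.4388, -0.0685, 0.1698]
tool_rot: [0.07, 0.998, -0.002, 0.002]
force: [0.4, -2.8, 5.8]
finger_gap: 0.217
gripper_force: 38.9
```

```bash
python3 -c "
from h import *
go([*s2w(-.146,.08*np.sin(np.radians(21-70.5))),.193-.0747+.08*np.cos(np.radians(49.5))],82.2)
manip.snapshot('side');manip.snapshot('top')
for n in('side','top'): print(n,[(np.round(r['position']),round(r['p'],2)) for r in manip.mark_of(n,'handle')+manip.mark_of(n,'port')])
P=lambda x,r,t:[*s2w(x,r*np.sin(t)),.165+r*np.cos(t)]
for n in('side','top'): print(n,'exp',proj(n,P(-.132,.08,np.radians(-49.5))),proj(n,P(0,.07,np.radians(-109.5))))"
```

```text
shift [ 1.1  2.  -0.4] turn -0.2 ang 82.0 tcp [ 0.4388 -0.0685  0.1698] t 26.4 F [ 0.4 -2.8  5.8] q [-0.41  0.34  1.91 -0.    0.89 -1.83]
side [(array([237., 208.]), 0.69), (array([295., 223.]), 0.75)]
top [(array([250., 128.]), 0.27)]
side exp [238.58215339 208.52908825] [292.43481716 222.74939776]
top exp [283.13714886 232.61500404] [290.84066101 185.89291297]
```

>>> {"name": "step_arm", "arguments": {"targets": "0 -1 1.5 0; 0 -2 2.5 0; 0 -3 4 0; 0 -4 5 0; 0 -5 6.5 0; 0 -6 8 0; 0 -7 9 0; 0 -7.5 10.5 0; 0 -8.5 12 0; 0 -9.5 13.5 0; 0 -10 15 0; 0 -11 16.5 0"}}

```text
t: 27.9
tcp_pos: [0.4375, -0.079, 0.1532]
tool_rot: [0.07, 0.998, -0.001, 0.002]
force: [0.9, -3.0, 4.4]
finger_gap: 0.218
gripper_force: 38.8
```

>>> {"name": "step_arm", "arguments": {"targets": "0 -0.5 1.5 0; 0 -1.5 3 0; 0 -2 4.5 0; 0 -2.5 6 0; 0 -3.5 7.5 0; 0 -4 9 0; 0 -4.5 10.5 0; 0 -5 12 0; 0 -5.5 14 0; 0 -5.5 15.5 0; 0 -6 17 0; 0 -6.5 18.5 0"}}

```text
t: 29.1
tcp_pos: [0.4367, -0.0852, 0.1344]
tool_rot: [0.07, 0.998, -0.001, 0.002]
force: [3.4, -4.4, 4.1]
finger_gap: 0.221
gripper_force: 38.7
```

>>> {"name": "step_arm", "arguments": {"targets": "0 -0.5 1.5 0; 0 -0.5 3 0; 0 -1 5 0; 0 -1 6.5 0; 0 -1.5 8 0; 0 -1.5 9.5 0; 0 -1.5 11.5 0; 0 -1.5 13 0; 0 -2 14.5 0; 0 -2 16.5 0; 0 -2 18 0; 0 -2 19.5 0"}}

```text
t: 30.3
tcp_pos: [0.4365, -0.0866, 0.1147]
tool_rot: [0.07, 0.998, -0.001, 0.002]
force: [4.8, -3.4, 2.9]
finger_gap: 0.218
gripper_force: 38.7
```

>>> {"name": "step_arm", "arguments": {"targets": "0 0 1.5 0; 0 0 3.5 0; 0 0.5 5 0; 0 0.5 6.5 0; 0 0.5 8 0; 0 1 10 0; 0 1 11.5 0; 0 1.5 13 0; 0 2 14.5 0; 0 2 16 0; 0 2.5 18 0; 0 3 19.5 0"}}

```text
t: 31.5
tcp_pos: [0.437, -0.0832, 0.0952]
tool_rot: [0.07, 0.998, -0.0, 0.002]
force: [4.5, -1.1, 3.7]
finger_gap: 0.217
gripper_force: 38.7
```

>>> {"name": "step_arm", "arguments": {"targets": "0 0.5 1.5 0; 0 1 3 0; 0 1.5 4.5 0; 0 2 6 0; 0 2.5 8 0; 0 3.5 9.5 0; 0 4 11 0; 0 4.5 12.5 0; 0 5.5 13.5 0; 0 6 15 0; 0 7 16.5 0; 0 7.5 18 0"}}

```text
t: 32.7
tcp_pos: [0.438, -0.0753, 0.0774]
tool_rot: [0.071, 0.998, 0.0, 0.002]
force: [5.9, 1.8, 6.4]
finger_gap: 0.218
gripper_force: 39.1
```

```bash
python3 -c "
from h import *
t=np.radians(-120)
go([*s2w(-.146,.08*np.sin(t)),.193-.0747+.08*np.cos(t)],82.2)
save('side','s11.png');save('top','t11.png')
for n in('side','top'):
  for q in('handle','port','media0'): print(n,q,[(np.round(r['position']),round(r['p'],2)) for r in manip.mark_of(n,q)])
P=lambda x,r,t:[*s2w(x,r*np.sin(t)),.165+r*np.cos(t)]
for n in('side','top'): print(n,'exp',[proj(n,P(-.132,.08,np.radians(a))) for a in(-116,-120,-124)],proj(n,P(0,.07,np.pi)))"
```

```text
shift [ 1.2  0.4 -0.9] turn -0.3 ang 81.9 tcp [ 0.438  -0.0753  0.0774] t 32.7 F [5.9 1.8 6.4] q [-0.42  0.52  1.99  0.    0.63 -1.86]
side handle [(array([239., 241.]), 0.76)]
side port [(array([284., 221.]), 0.9)]
side media0 [(array([294., 249.]), 0.62), (array([283., 252.]), 0.6), (array([288., 231.]), 0.54), (array([279., 236.]), 0.5), (array([273., 255.]), 0.46)]
top handle []
top port [(array([326., 197.]), 0.55)]
top media0 []
side exp [array([240.6842274 , 239.87463615]), array([240.40731043, 240.58444934]), array([240.09217701, 241.12894482])] [281.40676938 219.43959711]
top exp [array([285.36724087, 232.7533661 ]), array([284.34808239, 232.57630209]), array([283.22249498, 232.38249634])] [267.30500969 183.61387965]
```

>>> {"name": "step_arm", "arguments": {"targets": "0 0 0 0;0 0 0 0;0 0 0 0;0 0 0 0;0 0 0 0;0 0 -5 0;0 0 -20 0;0 0 -60 0;0 0 -110 0;0 0 -160 0;0 0 -210 0;0 0 -210 0", "gripper": 0}}

```text
t: 34.3
tcp_pos: [0.4403, -0.0772, 0.2942]
tool_rot: [0.07, 0.998, -0.003, 0.008]
force: [0.6, 0.4, -0.2]
finger_gap: 1.001
gripper_force: 0.0
```

>>> {"name": "step_arm", "arguments": {"targets": "0 -40 0 0;0 -80 0 0;0 -120 0 0;0 -160 0 0;0 -200 0 0;0 -240 0 0;0 -240 0 0;0 -240 0 0"}}

```text
t: 35.1
tcp_pos: [0.4017, -0.3131, 0.2862]
tool_rot: [0.071, 0.997, 0.001, -0.001]
force: [0.1, 0.7, -0.7]
finger_gap: 1.005
gripper_force: 0.0
```

```bash
cat > chk.py <<'E'
from h import *
print(manip.sense()['t'])
save('side','s12.png');save('top','t12.png')
P=lambda x,r,t:[*s2w(x,r*np.sin(t)),.165+r*np.cos(t)]
c,s=np.cos(SY),np.sin(SY)
for n in('side','top'):
  for q in('handle','port','media0','tray','slide_box','port_lid','reagent'): print(n,q,[(np.round(r['position'],1).tolist(),round(r['p'],2)) for r in manip.mark_of(n,q)])
for r in manip.mark_of('side','media0'):
  d=onz('side',r['position'],.013)[:2]-ST; print('media st',np.round([c*d[0]+s*d[1],-s*d[0]+c*d[1]],3))
# dark sleeve axis in top and side
for n in('top','side'):
  print(n,'exp ends',[[np.round(proj(n,P(x,.08,np.radians(a))),1).tolist() for x in(-.177,-.1)] for a in(-115,-120,-125)])
  g=cv2.cvtColor(cv2.imread('pics/%s12.png'%n[0]),6); e=np.mean([proj(n,P(x,.08,np.radians(-120))) for x in(-.177,-.1)],0).astype(int)
  w=g[e[1]-22:e[1]+22,e[0]-22:e[0]+22]<32; k,l,st,ce=cv2.connectedComponentsWithStats(w.astype(np.uint8)); i=1+np.argmax(st[1:,4]); print(n,st[i]+[e[0]-22,e[1]-22,0,0,0],ce[i]+e-22)
E
python3 chk.py
```

```text
35.1
side handle [([238.9, 239.7], 0.95)]
side port []
side media0 [([274.1, 254.2], 0.51)]
side tray [([277.5, 241.1], 0.98), ([178.7, 241.8], 0.71), ([300.5, 174.4], 0.64)]
side slide_box [([304.9, 298.8], 0.95)]
side port_lid []
side reagent [([354.7, 252.7], 0.68)]
top handle [([284.1, 233.7], 0.98)]
top port []
top media0 []
top tray [([185.6, 113.4], 0.8), ([219.2, 268.5], 0.71)]
top slide_box [([323.7, 195.6], 0.65)]
top port_lid [([247.0, 125.7], 0.57)]
top reagent [([307.6, 134.5], 0.62)]
media st [-0.032 -0.04 ]
top exp ends [[[283.1, 248.7], [287.4, 221.5]], [[281.9, 248.4], [286.1, 221.4]], [[280.4, 248.1], [284.7, 221.2]]]
top [263 212  26  37 256] [281.671875 227.90625 ]
side exp ends [[[221.9, 243.9], [253.9, 236.7]], [[221.7, 244.8], [253.4, 237.6]], [[221.4, 245.5], [252.9, 238.3]]]
side [245 223  14  21  71] [253.38028169 237.50704225]
```

```bash
python3 -c "
from h import *
c,s=np.cos(SY),np.sin(SY)
def st(p,z=.013): d=onz('side',p,z)[:2]-ST; return np.round([c*d[0]+s*d[1],-s*d[0]+c*d[1]],3).tolist()
print('old',[st(p) for p in((294,249),(283,252),(288,231),(279,236),(273,255))])
im=manip.snapshot('side');manip.snapshot('top')
for f in('recognise','masks_of','mark_of'):
  for r in getattr(manip,f)('side','media0'): print(f,np.round(r['position']),round(r['p'],2),st(r['position']),r['pixels'].sum() if 'pixels' in r else '')
  print('top',[(np.round(r['position']).tolist(),round(r['p'],2)) for r in getattr(manip,f)('top','media0')])
g=cv2.cvtColor(im,7)[215:280,255:325]; sat=np.ptp(im.astype(int),axis=2)[215:280,255:325]
for r in range(0,64,2): print(215+r,''.join(' .:-=+*#%@'[min(9,v//22)] for v in g[r]))
"
```

```text
old [[0.026, -0.039], [-0.006, -0.04], [0.037, 0.031], [0.005, 0.02], [-0.036, -0.042]]
top []
top []
mark_of [272. 254.] 0.59 [-0.037, -0.037] 
top []
215 .........................................-+++++++====-:-=++=-=++++===+
217 .........................................-*++++++++==::-+++=======++++
219 .........................................:+==--:::::::--*++===++++++++
221 ..-::.....................................:::::::-:::----=++++++++++++
223 ..-.......................................:-=--==-:::--+*+=-=+++++++++
225 ..-...........................:::::::....:==-:::::::::=***+++=-+++++++
227 ::-...........................::::::::...:=--.:::::::-------+**=-===+*
229 ::-............................:::::::::..:..:::::::--:::::-*##*****##
231 :::.............................::::::::::::::::::::--:::-:=##########
233 :::..............................::::::::::--:::::::--::::-+##########
235 ..:................................:::::::::::::::::-:::::-*##########
237 .....................................:::::----..:.::::-:::=###########
239 ........::----:......:....::::........:-----
[... 751 characters left out ...]
......:=----=+###########
261 ::::::::-*****:--:-+===:.....................:.:...:=----+*###########
263 ::::::--*******:--:-+==-..........................::-----+###########%
265 ---------*#*****::---++-................:::........:----=*%@%%########
267 ---------=##*****:------................:.:.:.....-*@%%%%%%%%%########
269 ----------#******=:----:-:............:::::::::...=#%%%%%%%%%%%##%####
271 ---------=##******=:---:--::........:::::::::::...=#%%%%%%%%%%%%######
273 ----------=##******=---:--::.....:..:::::...:..::=#%%%%%%%%%%%%%######
275 ---------=##**#***##++#---::.......:.:..::--=#@%%%%%%%%%%%%%%%%%%#####
277 --------=##########**#*:--::...........=#####%%%%%%%%%%%%%%%%%%%%%####
```

The arm now blocks the side camera (dark region around (285,240)); moving it to the +y side for a clear view.

>>> {"name": "step_arm", "arguments": {"targets": "0 50 -20 0;0 100 -40 0;0 150 -40 0;0 200 -40 0;0 250 -40 0;0 300 -40 0;0 350 -40 0;0 400 -40 0;0 450 -40 0;0 500 -40 0;0 500 -40 0;0 500 -40 0"}}

```text
t: 37.55
tcp_pos: [0.4723, 0.1832, 0.3269]
tool_rot: [0.068, 0.998, -0.0, -0.0]
force: [0.4, -0.5, 1.0]
finger_gap: 1.002
gripper_force: 0.0
```

```bash
python3 -c "
from h import *
c,s=np.cos(SY),np.sin(SY)
def st(p,z=.013): d=onz('side',p,z)[:2]-ST; return np.round([c*d[0]+s*d[1],-s*d[0]+c*d[1]],3).tolist()
im=save('side','s13.png');save('top','t13.png');print(manip.sense()['t'])
for f in('recognise','masks_of','mark_of'):
  for r in getattr(manip,f)('side','media0'): print(f,np.round(r['position']),round(r['p'],2),st(r['position']),r['pixels'].sum() if 'pixels' in r else '')
  print('top',[(np.round(r['position']).tolist(),round(r['p'],2)) for r in getattr(manip,f)('top','media0')])
for n in('side','top'): print([(np.round(r['position'],1).tolist(),round(r['p'],2)) for q in('tray','handle','port','slide_box','port_lid','reagent') for r in manip.mark_of(n,q)])
g=cv2.cvtColor(im,7)[215:280,255:325]
for r in range(0,64,2): print(215+r,''.join(' .:-=+*#%@'[min(9,v//22)] for v in g[r]))
"
```

```text
37.65
recognise [285. 255.] 0.52 [-0.005, -0.052] 
recognise [305. 296.] 0.52 [-0.009, -0.188] 
recognise [274. 236.] 0.49 [-0.009, 0.022] 
recognise [275. 253.] 0.42 [-0.028, -0.038] 
top []
masks_of [286. 252.] 0.61 [0.001, -0.043] 65
top []
mark_of [286. 254.] 0.61 [-0.001, -0.05] 
mark_of [278. 234.] 0.51 [0.007, 0.03] 
mark_of [273. 256.] 0.42 [-0.036, -0.044] 
mark_of [272. 238.] 0.39 [-0.016, 0.019] 
mark_of [286. 232.] 0.39 [0.031, 0.03] 
top []
[([176.1, 241.8], 0.87), ([282.3, 245.5], 0.73), ([298.9, 173.3], 0.73), ([239.1, 240.9], 0.59), ([294.3, 247.5], 0.58), ([283.1, 219.0], 0.63), ([300.6, 296.6], 0.77), ([322.6, 214.9], 0.84), ([349.7, 252.0], 0.73)]
[([225.3, 267.3], 0.95), ([184.5, 114.2], 0.74), ([284.4, 233.2], 0.93), ([327.0, 195.6], 0.88), ([249.6, 129.2], 0.65), ([306.2, 134.1], 0.95)]
215 ::..:::::::::::::----------=+++*****++===---=====----:::-==-:-====---=
217 ::..:::::::::::::--+++*****++===---========-=======--:::===-------====
219 :::.:::::::.:::::-:+===----================----::::.:::-===---========
221 .::.::::::::::::::-=====---=-=====----::::::::::::.
[... 1419 characters left out ...]
-====--------=++++++++++*
261 ------:::+++++::::-=-----------------=-=--------------:::-++++++++++++
263 ::::--===++++++:::::=---------==----------------------:-:=++++++******
265 ===+++++++++++++:::::==---------:--------------:--::::::-+*#**********
267 +++++++++++++++++:::::------------------:::::-=*######***********+****
269 =++++++++++++++++-:::-:--------::::-=**+++++*#************************
271 ++++++++++++++++++-::-------=**++++++++++++++*******************++++++
273 +++++++++++++++++++-:---::---++++++++++++++++********************++**+
275 ++++++++++++++++++++==++++--:-++++++++++++++********************#*++++
277 ===++++++++++++++++++++++++:.:-*++++++++++++***********************++*
```

```bash
python3 -c "
from station import manip
print(manip.sign_off())"
```

```text
the job is handed in; nothing more can be done
None
```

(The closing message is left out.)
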